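# Unstack the gift pile onto display stands

### The job

Take the pile of gift things apart and set each one upright and centred on its own wooden display stand: the long flat gift box on the long block and the shorter gift box on the short block, each lying lengthwise along its block, the ribbon spool on the wide round disc, and the tealight on the small round disc. Keep everything right way up on the way.

Things in the scene. Friction and masses are not known exactly. Their poses are not given: they have to be found in the camera images.
- long_box: The long flat gift box, 65 (x) x 120 (y) x 32 (z) mm, plain closed card box, lies on the counter as the bottom of the pile. Origin at the centre of its underside; y along its length, z up. About 0.14 kg; either way round is right.
- short_box: The shorter gift box, 62 (x) x 85 (y) x 40 (z) mm, closed, lies crosswise on the long flat box (underside 32 mm above the counter). Origin at the centre of its underside; y along its length, z up. About 0.14 kg; either way round is right.
- spool: Ribbon spool lying flat on the shorter gift box: two round card rims 68 mm across, 20 mm high over all, so it hides the middle of the box below; a short loose ribbon tail, mere decoration that does not collide, sticks out on one side. Origin on the spool's axis at its underside, z up. About 0.1 kg.
- tealight: Tealight candle in a shallow round cup, 38 mm across, 15 mm high, on top of the spool. Origin at the centre of its underside, z up. About 0.03 kg.
- long_stand: Wooden display block, 85 (x) x 140 (y) mm, flat top 25 mm above the counter, fixed. Origin at the centre of its underside; y along its length, z up. Place for the long flat box.
- short_stand: Wooden display block, 82 (x) x 105 (y) mm, flat top 25 mm above the counter, fixed. Origin at the centre of its underside; y along its length, z up. Place for the shorter box.
- wide_disc: Round wooden display disc, 90 mm across, flat top 25 mm above the counter, fixed. Origin at the centre of its underside, z up. Place for the ribbon spool.
- small_disc: Round wooden display disc, 56 mm across, flat top 25 mm above the counter, fixed. Origin at the centre of its underside, z up. Place for the tealight.

How it is judged:
At the end, for the whole second after the job is handed in: Each of the four things rests flat, upright and still on its own stand (as in the goal), its centre within 12 mm of the stand's centre, tilted less than 0.1 rad; both boxes lie lengthwise along their blocks within 0.2 rad (horizontal distance between long_box and long_stand below 0.012 m and z of long_box in the frame of long_stand between 0.02 and 0.03 m and angle between each of long_box, short_box, spool, tealight's own z axis and vertical below 0.1 rad and linear speed of each of long_box, short_box, spool, tealight below 0.02 m/s and angular speed of each of long_box, short_box, spool, tealight below 0.2 rad/s and angle between the y axis of long_box and the y axis of long_stand, either way round below 0.2 rad and horizontal distance between short_box and short_stand below 0.012 m and z of short_box in the frame of short_stand between 0.02 and 0.03 m and angle between the y axis of short_box and the y axis of short_stand, either way round below 0.2 rad and horizontal distance between spool and wide_disc below 0.012 m and z of spool in the frame of wide_disc between 0.02 and 0.03 m and horizontal distance between tealight and small_disc below 0.012 m and z of tealight in the frame of small_disc between 0.02 and 0.03 m); the robot touches nothing.
It fails at once if long box tipped over (more than 0.8 rad) (angle between long_box's own z axis and vertical above 0.8 rad).
It fails at once if short box tipped over (more than 0.8 rad) (angle between short_box's own z axis and vertical above 0.8 rad).
It fails at once if spool tipped over (more than 0.8 rad) (angle between spool's own z axis and vertical above 0.8 rad).
It fails at once if tealight tipped over (more than 0.8 rad) (angle between tealight's own z axis and vertical above 0.8 rad).
It also fails if it takes over 125 s, if anything falls off the work surface, if the arm or the gripper's body presses on something with over 40 N, if the wrist force passes 120 N, or if a joint passes its speed limit or range.

### The arm

A 7-joint arm with a two-finger parallel gripper is mounted at the origin on a cart in front of the work surface, level with it; the furniture and walls round the work are solid. World frame = base frame: x ahead of the robot, y to its left, z up, the work surface at z = 0. Lengths are in m, angles in rad, forces in N, time in s.
With the tool pointing down it reaches from about 0.35 to 0.9 m from the base axis. Payload 8.1 kg.
Tool frame: the origin (TCP) lies on the mounting face of the last link; the fingertips stand 178 mm ahead of it and the grasp point (between the pads) lies 159 mm ahead of it; z points along the fingers, y is the line along which they close (so a half turn about z gives the same grasp; the last joint's range is limited). The gripper opens to 92 mm and grips with 3 to 60 N. Pads are 19 mm wide; open, the fingers measure 130 mm over their backs; the gripper's body (75 mm by 190 mm) begins 47 mm behind the grasp point.
Start: joints at [1.085, 0.434, 0.025, 1.573, -0.012, 1.134, -0.075], TCP at [0.233, -0.58, 0.405] pointing down, gripper open.
Joint ranges: [-2.62, 2.62], [-0.44, 2.09], [-1.27, 1.32], [0.08, 2.57], [-1.32, 4.46], [0.12, 2], [-2.74, 2.74]. Speed limits (rad/s): [2.22, 2.22, 3.01, 3.01, 3.14, 3.14, 3.14].

### API

Orientations are given as [roll, pitch, yaw] about the fixed x, y, z axes, in that order (R = Rz(yaw) Ry(pitch) Rx(roll)).
In Python, from workcell import sense, eyes, arm gives the robot as it stands.
- The arm moves only by the shell command python3 -m inch 'ROWS' [FORCE]. ROWS is text: rows parted by semicolons, each of 7 numbers parted by spaces: the shift along the tool's x, y, z in cm, then the turn, a rotation vector about the tool's x, y, z in units of 8 degrees (1.0 is 8 degrees), then the opening, from 0 (shut) to 1 (fully open). In form: x y z rx ry rz gripper; .... A call has 1 to 20 rows; each row is the pose to reach, as a shift and turn from the pose commanded when the call began, along the tool's axes at that moment; what a row does not reach only later rows make up. A row lasts 1/8 s, in which the tool goes at most 62.5 mm and 10.7 degrees, less where a joint would pass 70% of its speed; a pose out of reach is approached as far as the arm can. A call with a gripper value outside its range is refused whole. The fingers move at their own pace and stop on an object; FORCE is the grip in N (left out, the last holds). Time passes only in rows, so rows that repeat a pose let the fingers close. It gives the time, the measured TCP pose, the force, the opening and the grip force at its end, in the units of the state.
- sense(): the state, without advancing time (a new reading comes with each control period).
- eyes.camera(name): name is "side" or "top" or "wrist"; returns (picture, depth): 480x640x3 uint8, red, green, blue; 480x640 float32, m along the optical axis (not along the pixel's ray), 0 where there is no reading.
- eyes.calibration(name): a dict with "mtx" (3x3 intrinsics, pixels), "camera_from_world" (4x4, takes a point from world to camera coordinates); the wrist camera has in their place "T_tool_cam" (4x4, takes a point from camera to tool coordinates, whose origin is the TCP and whose axes are the flange's). Camera axes: x right, y down, z forward; pixel columns grow to the right and rows downward; lengths in m; the calibration is good to about 2 mm. A picture is of the moment at which its call begins: read the wrist's pose just before it. calibration takes no time and is no camera call.
- arm.finish_job(): hands the job in; it is judged then, once.
The state is a dict: "time": time; "joints": joint angles; "dq": joint speeds; "joint_efforts": joint torques, N m; "eef_pos": TCP position; "ee_rot": TCP orientation; "force": force on the tool from outside, world axes, zero at the start; "torque": the same for the moment, N m; "grip_width": finger opening in m; "gripper_force": force on a finger pad.
Only numpy, scipy, OpenCV 4.12 (cv2) and the standard library are available. Lean on these libraries where they do the work, as an engineer would, in place of code of your own. Each camera call takes 0.05 s, during which the arm holds its last target. There are 200 camera calls.

## Working session

There is one attempt and no reset: what is moved stays moved. The work goes in short steps, Python scripts to look and compute and a shell command to move; the robot and the scene stay as the last step left them, time stands still between calls to the robot, and variables do not carry over. Pictures are saved under pics/ and viewed, at most 16 in all, crops included, and the job is handed in when it is done.

```bash
ls; mkdir -p pics
python3 - <<'E'
from workcell import sense, eyes, arm
import cv2,numpy as np
s=sense();print({k:np.round(v,3) for k,v in s.items()})
for n in("top","side"):
    p,d=eyes.camera(n);cv2.imwrite(f"pics/{n}0.png",p[:,:,::-1]);np.savez(f"{n}0.npz",p=p,d=d)
    c=eyes.calibration(n);print(n,np.round(c["mtx"],1).tolist(),np.round(c["camera_from_world"],3).tolist())
print(eyes.calibration("wrist"))
E
```

```text
pics
{'time': np.float64(0.0), 'joints': array([ 1.085,  0.435,  0.025,  1.574, -0.012,  1.134, -0.075]), 'dq': array([ 0.   , -0.   , -0.   , -0.001, -0.001,  0.001, -0.001]), 'joint_efforts': array([-2.0000e-03, -6.6787e+01,  9.8400e-01, -3.1447e+01, -6.1000e-02,
        4.3000e-02,  0.0000e+00]), 'eef_pos': array([ 0.233, -0.58 ,  0.404]), 'ee_rot': array([-3.14 ,  0.   ,  0.383]), 'force': array([-0.982, -0.583, -0.204]), 'torque': array([ 0.023, -0.001, -0.006]), 'gripper_force': np.float64(0.0), 'grip_width': np.float64(0.092)}
top [[623.4, 0.0, 316.3], [0.0, 623.4, 236.5], [0.0, 0.0, 1.0]] [[-0.002, -1.0, 0.002, 0.009], [-0.99, 0.002, -0.141, 0.554], [0.141, -0.002, -0.99, 1.388], [0.0, 0.0, 0.0, 1.0]]
side [[561.8, 0.0, 317.5], [0.0, 561.8, 241.5], [0.0, 0.0, 1.0]] [[-0.974, -0.228, -0.005, 0.517], [-0.078, 0.351, -0.933, 0.103], [0.215, -0.908, -0.359, 1.178], [0.0, 0.0, 0.0, 1.0]]
{'mtx': array([[362.20939327,   0.        , 317.88590216],
       [  0.        , 362.20939327, 242.06153639],
       [  0.        ,   0.        ,   1.        ]]), 'T_tool_cam': array([[ 3.61435994e-04, -9.52187165e-01, -3.05515094e-01,
         8.41827281e-02],
       [ 9.99999924e-01,  2.98839122e-04,  2.51657581e-04,
         2.83064204e-05],
       [-1.48325256e-04, -3.05515162e-01,  9.52187200e-01,
         1.95957635e-02],
       [ 0.00000000e+00,  0.00000000e+00,  0.00000000e+00,
         1.00000000e+00]])}
```

View pics/top0.png

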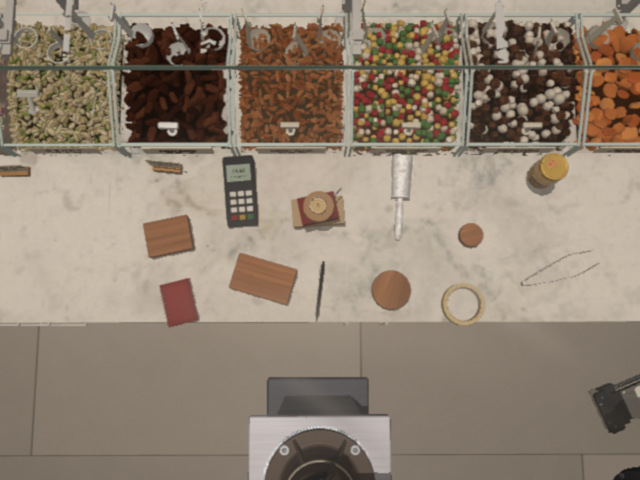

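View pics/side0.png

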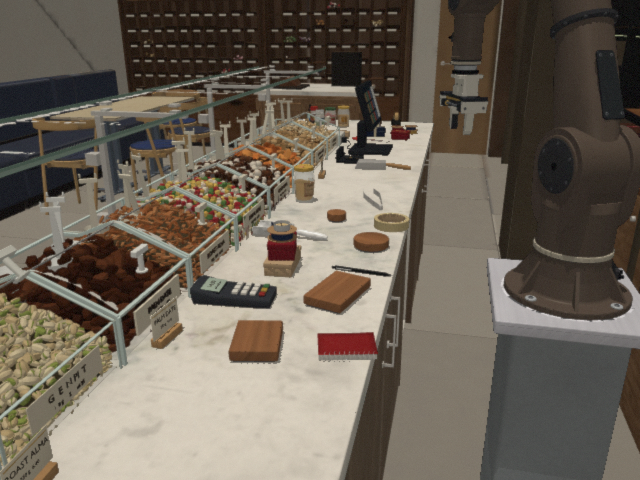

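The top view shows the pile at (318,209), the long stand at (264,279), the short stand at (168,237), the wide disc at (392,290) and the small disc at (471,235). A card terminal is left of the pile at (240,190), and glass bins run along row 150.

```bash
cat > h.py <<'E'
import cv2,numpy as np
from scipy.spatial.transform import Rotation as R
from workcell import sense, eyes, arm
def cam(name):
    """mtx, cam-to-world R, cam origin"""
    c=eyes.calibration(name)
    if name=="wrist":
        s=sense();T=np.eye(4);T[:3,:3]=R.from_euler('xyz',s["ee_rot"]).as_matrix();T[:3,3]=s["eef_pos"]
        W=T@c["T_tool_cam"]
    else: W=np.linalg.inv(c["camera_from_world"])
    return c["mtx"],W[:3,:3],W[:3,3]
def ray(C,uv,z):
    K,Rm,o=C;uv=np.atleast_2d(np.asarray(uv,float))
    d=np.c_[(uv-[K[0,2],K[1,2]])/K[0,0],np.ones(len(uv))]@Rm.T
    return o+d*((z-o[2])/d[:,2])[:,None]
def proj(C,P):
    K,Rm,o=C;q=(np.asarray(P)-o)@Rm;return q[:2]/q[2]*K[0,0]+[K[0,2],K[1,2]]
def cloud(C,d):
    K,Rm,o=C;v,u=np.mgrid[:480,:640]
    q=np.stack([(u-K[0,2])/K[0,0]*d,(v-K[1,2])/K[0,0]*d,d],-1);return q@Rm.T+o
def blob(mask,C,z,near=None):
    """contour nearest pixel 'near' -> top-plane points, min rect, circle (world)"""
    cs=[c for c in cv2.findContours(mask.astype(np.uint8),0,cv2.CHAIN_APPROX_NONE)[0] if cv2.contourArea(c)>60]
    c=min(cs,key=lambda c:np.linalg.norm(c.mean((0,1))-near)-0.01*cv2.contourArea(c))
    P=ray(C,c[:,0,:],z)[:,:2].astype(np.float32)
    (x,y),wh,_=rect=cv2.minAreaRect(P*1000);b=cv2.boxPoints(rect)
    e=max([b[1]-b[0],b[2]-b[1]],key=np.linalg.norm)
    cc,r=cv2.minEnclosingCircle(P*1000)
    return dict(c=np.round([x,y],1),wh=np.round(sorted(wh),1),long=round(float(np.degrees(np.arctan2(e[1],e[0]))%180),1),circ=np.round([*cc,2*r],1),px=np.round(c.mean((0,1))))
E
python3 - <<'E'
from h import *
f=np.load("top0.npz");p,d=f["p"],f["d"];C=cam("top");W=cloud(C,d)
hsv=cv2.cvtColor(p,cv2.COLOR_RGB2HSV)
for n,uv in dict(ls=(264,279),ss=(168,237),wd=(392,290),sd=(471,235)).items():
    print(n,hsv[uv[1],uv[0]],"z",np.round(W[uv[1],uv[0]],3))
    m=(hsv[...,1]>90)&(hsv[...,0]<14)&(hsv[...,2]<190)
    print(blob(m,C,.025,uv))
m=(W[...,2]>.012)&(W[...,2]<.3)
for n,uv in dict(pile=(318,209)).items():
    print(np.round(W[uv[1],uv[0]],3),blob(m,C,.05,uv))
print(np.round(W[205:215:3,290:350:4,2]*1000).astype(int))
print("bins",np.round(W[152,318],3),"term",np.round(W[190,[224,240,256]],3).tolist(),"handle",np.round(W[[180,235],400],3).tolist())
cv2.imwrite("pics/c.png",cv2.resize(p[150:320,130:490,::-1],None,fx=2.2,fy=2.2,interpolation=2))
E
```

```text
ls [ 12 123 147] z [0.458 0.127 0.027]
{'c': array([459.5, 130.3]), 'wh': array([ 82.8, 137.8]), 'long': 73.5, 'circ': array([459.3, 129.7, 155.6]), 'px': array([263., 278.])}
ss [ 12 124 138] z [0.556 0.351 0.024]
{'c': array([557.9, 350.5]), 'wh': array([ 80.8, 103.9]), 'long': 101.9, 'circ': array([557.9, 350.5, 125.9]), 'px': array([168., 236.])}
wd [ 12 120 138] z [ 0.432 -0.165  0.028]
{'c': array([ 433.7, -161.8]), 'wh': array([84.4, 84.9]), 'long': 89.9, 'circ': array([ 433.2, -162.3,   87.1]), 'px': array([391., 290.])}
sd [ 12 119 139] z [ 0.559 -0.35   0.028]
{'c': array([ 559.1, -349.3]), 'wh': array([51.5, 53.6]), 'long': 89.9, 'circ': array([ 560.2, -349.1,   54.5]), 'px': array([470., 235.])}
[0.606 0.004 0.102] {'c': array([764.8, 342.7]), 'wh': array([375.4, 821.1]), 'long': 89.9, 'circ': array([862.9, 342.4, 839.9]), 'px': array([186., 127.])}
[[  0  38  74  77  94 104 100 103 100  92  91  73  31  28   3]
 [  3  34  33  72  93 102  97  92 100  94  89  73  33  31   4]
 [  1  32  31  75  93  97  99 100 104  90  93  68  30  31   2]
 [  1  33  32  76  91  92  93  92  90  82  94  74  72  31   0]]
bins [0.753 0.003 0.039] term [[0.672, 0.227, 0.0], [0.667, 0.186, 0.02], [0.67, 0.15, 0.009]] handle [[0.694, -0.191, 0.007], [0.561, -0.187, 0.016]]
```

View pics/c.png

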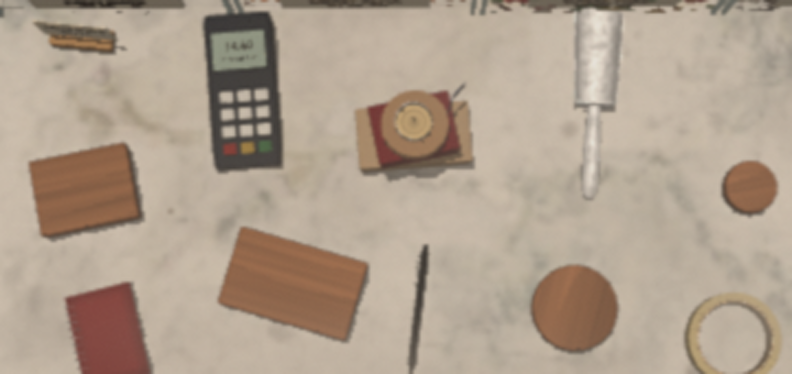

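The crop shows the pile order: tealight on spool, on the red short box, on the tan long box. Both boxes run roughly along y. I'll take a close look from above the pile.

```bash
cat >> h.py <<'E'
def to(x,y,zg,yaw):
    """print shift (cm, tool axes) and turn (8 deg units) to bring grasp point to x,y,zg (m), tool down, yaw deg"""
    s=sense();Rc=R.from_euler('xyz',s["ee_rot"]);Rt=R.from_euler('xyz',[np.pi,0,np.radians(yaw)])
    t=np.array([x,y,zg+.159])
    print("shift",np.round(Rc.inv().apply(t-s["eef_pos"])*100,2),"turn",np.round(np.degrees((Rc.inv()*Rt).as_rotvec())/8,2))
E
python3 -c "
from h import *
to(.605,.005,.245,90)"
```

```text
shift [ 5.631e+01 -4.035e+01  5.000e-02] turn [-0.01 -0.01 -8.51]
```

```bash
R='56.3 -40.35 0 0 0 -8.5 1'; python3 -m inch '56.3 -40.35 0 0 0 -8.5 1;56.3 -40.35 0 0 0 -8.5 1;56.3 -40.35 0 0 0 -8.5 1;56.3 -40.35 0 0 0 -8.5 1;56.3 -40.35 0 0 0 -8.5 1;56.3 -40.35 0 0 0 -8.5 1;56.3 -40.35 0 0 0 -8.5 1;56.3 -40.35 0 0 0 -8.5 1;56.3 -40.35 0 0 0 -8.5 1;56.3 -40.35 0 0 0 -8.5 1;56.3 -40.35 0 0 0 -8.5 1;56.3 -40.35 0 0 0 -8.5 1;56.3 -40.35 0 0 0 -8.5 1;56.3 -40.35 0 0 0 -8.5 1;56.3 -40.35 0 0 0 -8.5 1;56.3 -40.35 0 0 0 -8.5 1;56.3 -40.35 0 0 0 -8.5 1;56.3 -40.35 0 0 0 -8.5 1'
cat > w.py <<'E'
from h import *
import sys
C=cam("wrist");p,d=eyes.camera("wrist");np.savez(sys.argv[1]+".npz",p=p,d=d,K=C[0],R=C[1],o=C[2])
cv2.imwrite(f"pics/{sys.argv[1]}.png",p[:,:,::-1]);print(C[2].round(3))
E
python3 w.py w1
```

```text
time: 2.35
eef_pos: [0.605, 0.0047, 0.4048]
ee_rot: [3.141, 0.0, 1.569]
force: [0.5, -0.1, -0.0]
grip_width: 0.0915
gripper_force: 0.0
[0.606 0.088 0.385]
```

View pics/w1.png

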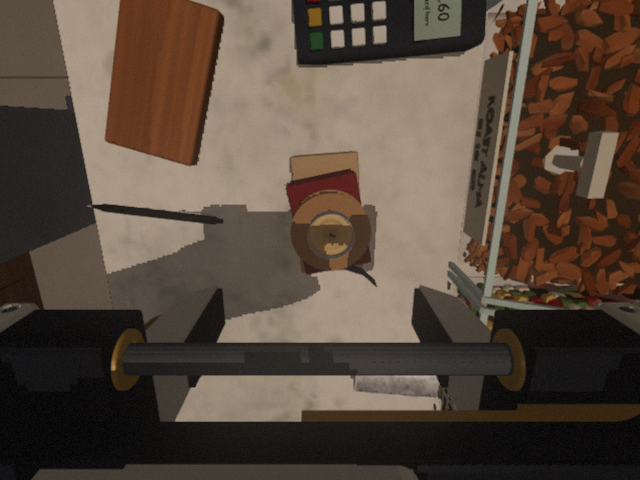

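The wrist view shows the tealight near (331,235), the spool around (331,230), the red short box below and the tan long box from (290,153) to (370,270).

Run:
```python
from h import *
f=np.load("w1.npz");p,d=f["p"],f["d"];C=(f["K"],f["R"],f["o"]);W=cloud(C,cv2.medianBlur(d,5));z=W[...,2]
print((z[225:250:5,315:350:4]*1000).round().astype(int), (z[200:220:6,300:360:8]*1000).round().astype(int))
k=np.ones((3,3),np.uint8);win=np.zeros_like(z,bool);win[140:290,270:400]=1
for n,a,b,zz in(("tea",.099,.12,.107),("spool",.082,.12,.092),("short",.058,.12,.072),("long",.02,.12,.032)):
    m=cv2.morphologyEx(((z>a)&(z<b)&win).astype(np.uint8),cv2.MORPH_OPEN,k)
    print(n,blob(m,C,zz,(331,230)))
g=cv2.medianBlur(cv2.cvtColor(p,cv2.COLOR_RGB2GRAY),3)
for r0,r1,zz in((22,29,.107),(36,46,.092)):
    h=cv2.HoughCircles(g,cv2.HOUGH_GRADIENT,1,20,param1=80,param2=12,minRadius=r0,maxRadius=r1)
    for c in h[0][:]:
        if abs(c[0]-331)<15 and abs(c[1]-232)<15:
            q=ray(C,[c[:2],[c[0]+c[2],c[1]]],zz);print(c,(q[0]*1000).round(1),"dia",2000*np.linalg.norm(q[1]-q[0]))
cv2.imwrite("pics/w1c.png",cv2.resize(p[140:290,260:410,::-1],None,fx=4,fy=4,interpolation=2))
```

```text
[[101 101  99 100  99 100 100 101 102]
 [101  99  99  99 100  99  99 100 101]
 [101 100 100 100 100 100  99 100 101]
 [101 100 100 100 100 100 100 101 102]
 [101 101 100 100 100 100 100 101 101]] [[ 73  92  93  92  93  93  92  73]
 [ 74  93  93  93  93  92  93  93]
 [ 93  93  92  95  99  93  92  93]
 [ 92  93 101 101 101 102  93  93]]
tea {'c': array([615.8,   4. ]), 'wh': array([37.1, 39.4]), 'long': 89.9, 'circ': array([615.9,   3.9,  39.7]), 'px': array([330., 236.])}
spool {'c': array([616.1,   1.8]), 'wh': array([67.7, 67.8]), 'long': 83.1, 'circ': array([620.4,  -2.9,  80.8]), 'px': array([333., 236.])}
short {'c': array([616.9,  -4.1]), 'wh': array([ 72.4, 106.6]), 'long': 96.6, 'circ': array([619.1,  -6.7, 121.9]), 'px': array([333., 228.])}
long {'c': array([617.1,  -5.9]), 'wh': array([ 81.7, 140.5]), 'long': 96.6, 'circ': array([624. ,  -5.1, 155.8]), 'px': array([331., 217.])}
[330.5 235.5  25. ] [616.1   4.4 107. ] dia 40.10032800111236
[330.5 230.5  39.9] [616.6   4.3  92. ] dia 67.15573810884187
```

View pics/w1c.png

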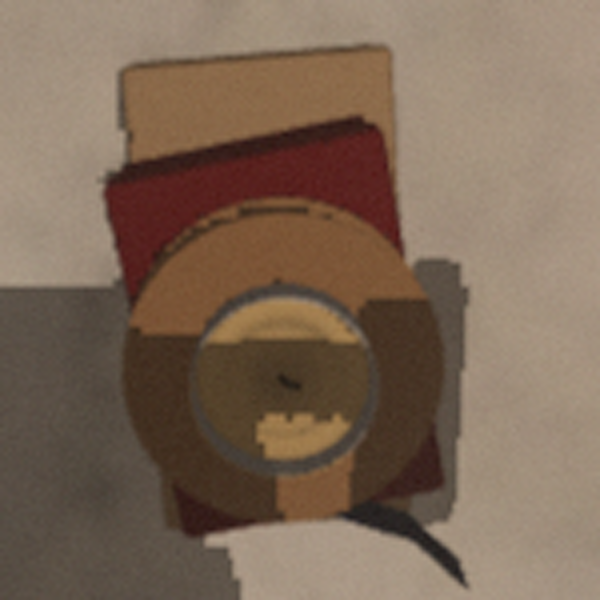

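Tealight and spool are concentric at (0.616, 0.004), and the spool-top height of 92–93 mm checks out. Next, grasp the tealight with grasp z at 0.113.

```bash
python3 -c "
from h import *
to(.616,.004,.1135,90)"
```

```text
shift [-0.07  1.1  13.23] turn [ 0.    0.   -0.01]
```

```bash
python3 -m inch '-0.07 1.1 6 0 0 0 1;-0.07 1.1 9 0 0 0 1;-0.07 1.1 11 0 0 0 1;-0.07 1.1 12.4 0 0 0 1;-0.07 1.1 13.2 0 0 0 1;-0.07 1.1 13.2 0 0 0 1;-0.07 1.1 13.2 0 0 0 0.6;-0.07 1.1 13.2 0 0 0 0.35;-0.07 1.1 13.2 0 0 0 0.2;-0.07 1.1 13.2 0 0 0 0.2;-0.07 1.1 13.2 0 0 0 0.2;-0.07 1.1 13.2 0 0 0 0.2' 8
```

```text
time: 3.9
eef_pos: [0.616, 0.0041, 0.2727]
ee_rot: [-3.142, 0.0, 1.57]
force: [-0.8, 0.1, 0.3]
grip_width: 0.0374
gripper_force: 8.0
```

```bash
python3 -m inch '0 0 -3 0 0 0 0.2;0 0 -6 0 0 0 0.2;0 0 -9 0 0 0 0.2;0 0 -9 0 0 0 0.2'; python3 -c "
from h import *
to(.5595,-.349,.15,58);to(.5595,-.349,.047,58)"
```

```text
time: 4.4
eef_pos: [0.6167, 0.0044, 0.3652]
ee_rot: [3.137, -0.0, 1.57]
force: [0.3, -0.1, -0.3]
grip_width: 0.0368
gripper_force: 8.0
shift [-35.35  -5.7    5.58] turn [ 0.03 -0.01  3.99]
shift [-35.35  -5.75  15.88] turn [ 0.03 -0.01  3.99]
```

```bash
python3 -m inch '-5 -0.8 0 0 0 0.6 0.2;-11 -1.8 0 0 0 1.2 0.2;-17 -2.8 0 0 0 2 0.2;-23 -3.8 0 0 0 2.7 0.2;-29 -4.8 0 0 0 3.4 0.2;-35.3 -5.7 0 0 0 4 0.2;-35.3 -5.7 3 0 0 4 0.2;-35.3 -5.7 7 0 0 4 0.2;-35.3 -5.7 10 0 0 4 0.2;-35.3 -5.7 10 0 0 4 0.2;-35.3 -5.7 10 0 0 4 0.2'; python3 -c "
from h import *
to(.5595,-.349,.047,58)"; python3 w.py w2
```

```text
time: 5.78
eef_pos: [0.5589, -0.3489, 0.2634]
ee_rot: [3.141, -0.0, 1.011]
force: [-0.5, -0.4, -0.4]
grip_width: 0.037
gripper_force: 8.0
shift [0.03 0.05 5.74] turn [ 0.   -0.   -0.01]
[ 0.604 -0.278  0.244]
```

View pics/w2.png

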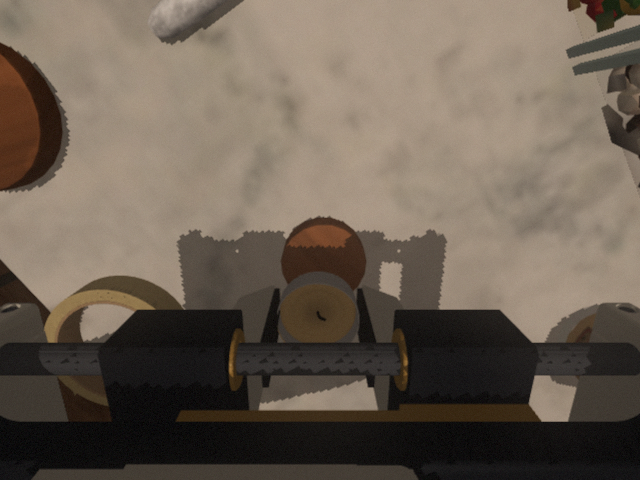

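The tealight is held level at (318,312). The small disc spans columns 282–366 behind it, so it looks slightly to the right. Checking the disc centre with a circle fit.

```bash
cat >> h.py <<'E'
def circfit(P):
    A=np.c_[2*P[:,:2],np.ones(len(P))];s=np.linalg.lstsq(A,(P[:,:2]**2).sum(1),rcond=None)[0]
    return s[:2],2*np.sqrt(s[2]+s[:2]@s[:2])
E
python3 - <<'E'
from h import *
f=np.load("w2.npz");p=f["p"];C=(f["K"],f["R"],f["o"])
hsv=cv2.cvtColor(p,cv2.COLOR_RGB2HSV)
m=((hsv[...,1]>120)&(hsv[...,0]<16)).astype(np.uint8);m[:205]=0;m[268:]=0;m[:,:270]=0;m[:,380:]=0
c=max(cv2.findContours(m,0,1)[0],key=cv2.contourArea)[:,0]
c=c[(c[:,1]<262)]
for t in (0,):
    P=ray(C,c,.025);ctr=circfit(P);print(len(c),c.min(0),c.max(0),ctr)
print("px of (.5595,-.349)",proj(C,[.5595,-.349,.025]))
E
```

```text
141 [282 218] [365 261] (array([ 0.56414518, -0.34866203]), np.float64(0.051567239769171117))
px of (.5595,-.349) [317.45742787 261.95394694]
```

```bash
python3 -m inch '0.16 0.27 3 0 0 0 0.2;0.16 0.27 4.6 0 0 0 0.2;0.16 0.27 5.4 0 0 0 0.2;0.16 0.27 5.75 0 0 0 0.2;0.16 0.27 5.8 0 0 0 0.2;0.16 0.27 5.8 0 0 0 0.2;0.16 0.27 5.8 0 0 0 0.5;0.16 0.27 5.8 0 0 0 0.9;0.16 0.27 5.8 0 0 0 1;0.16 0.27 5.8 0 0 0 1;0.16 0.27 3 0 0 0 1;0.16 0.27 -2 0 0 0 1;0.16 0.27 -8 0 0 0 1;0.16 0.27 -8 0 0 0 1'; python3 w.py w3; python3 -c "
from h import *
to(.616,.004,.2,90);to(.616,.004,.1,90)"
```

```text
time: 7.58
eef_pos: [0.5632, -0.3494, 0.3484]
ee_rot: [3.132, -0.001, 1.011]
force: [0.4, -0.8, -0.8]
grip_width: 0.092
gripper_force: 0.0
[ 0.609 -0.279  0.329]
shift [ 32.78 -14.2   -1.42] turn [ 0.04  0.01 -4.01]
shift [ 32.77 -14.25   8.58] turn [ 0.04  0.01 -4.01]
```

View pics/w3.png

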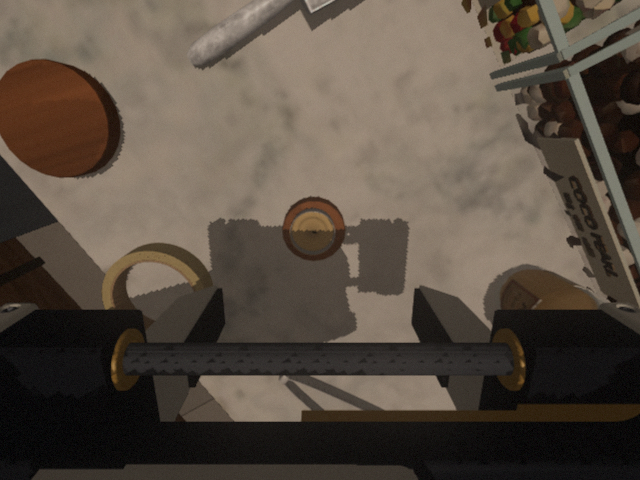

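The tealight sits centred on the small disc, both near (314,229). Next, the spool.

```bash
python3 -m inch '6 -2.6 -1.5 0 0 -0.8 1;12 -5.2 -1.5 0 0 -1.5 1;18 -7.8 -1.5 0 0 -2.2 1;24 -10.4 -1.5 0 0 -2.9 1;30 -13 -1.5 0 0 -3.6 1;32.7 -14.2 -1.5 0 0 -4 1;32.7 -14.2 -1.5 0 0 -4 1;32.7 -14.2 3 0 0 -4 1;32.7 -14.2 3 0 0 -4 1;32.7 -14.2 3 0 0 -4 1;32.7 -14.2 3 0 0 -4 1';python3 -c "
from h import *
to(.6163,.004,.095,90)"
```

```text
time: 9.0
eef_pos: [0.6155, 0.0033, 0.3142]
ee_rot: [3.14, -0.0, 1.569]
force: [0.7, 0.7, 1.0]
grip_width: 0.0918
gripper_force: 0.0
shift [0.07 0.07 6.02] turn [ 0.01 -0.   -0.01]
```

```bash
python3 -m inch '0.07 0.08 3 0 0 0 1;0.07 0.08 5 0 0 0 1;0.07 0.08 6 0 0 0 1;0.07 0.08 6 0 0 0 1;0.07 0.08 6 0 0 0 1;0.07 0.08 6 0 0 0 0.8;0.07 0.08 6 0 0 0 0.6;0.07 0.08 6 0 0 0 0.6;0.07 0.08 6 0 0 0 0.6;0.07 0.08 6 0 0 0 0.6' 10
```

```text
time: 10.25
eef_pos: [0.6159, 0.0042, 0.2529]
ee_rot: [3.141, 0.0, 1.569]
force: [-0.7, 0.8, 3.8]
grip_width: 0.0676
gripper_force: 10.0
```

```bash
python3 -m inch '0 0 -2 0 0 0 0.6;0 0 -5 0 0 0 0.6;0 0 -8 0 0 0 0.6;-5 -5 -8 0 0 0.6 0.6;-10 -10 -8 0 0 1.3 0.6;-14 -15 -8 0 0 2 0.6;-16.6 -18.2 -8 0 0 2.5 0.6;-16.6 -18.2 -2 0 0 2.5 0.6;-16.6 -18.2 -2 0 0 2.5 0.6;-16.6 -18.2 -2 0 0 2.5 0.6;-16.6 -18.2 -2 0 0 2.5 0.6'; python3 -c "
from h import *
to(.4335,-.162,.048,70)"; python3 w.py w4;  python3 - <<'E'
from h import *
f=np.load("w4.npz");p=f["p"];C=(f["K"],f["R"],f["o"])
px=proj(C,[.4335,-.162,.025]);print(px)
hsv=cv2.cvtColor(p,cv2.COLOR_RGB2HSV)
for q in(p[:,:,::-1],): cv2.imwrite("pics/w4c.png",q[60:360,120:520])
E
```

```text
time: 11.62
eef_pos: [0.4349, -0.161, 0.2743]
ee_rot: [3.139, -0.0, 1.222]
force: [-0.7, -0.3, -1.3]
grip_width: 0.0679
gripper_force: 10.0
shift [-0.14 -0.11  6.73] turn [ 0.02 -0.    0.  ]
[ 0.464 -0.083  0.255]
[314.33467033 258.38363791]
```

View pics/w4c.png

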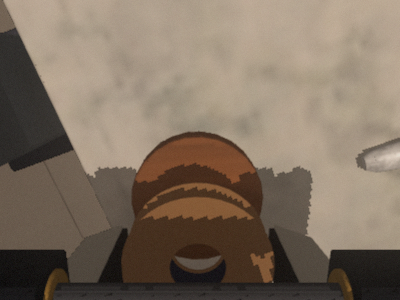

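The spool is held level and the wide disc spans crop columns 132–263, about 2 mm to the right of my estimate. I'll correct for that and lower.

```bash
python3 -m inch '-0.14 0.05 3 0 0 0 0.6;-0.14 0.05 5 0 0 0 0.6;-0.14 0.05 6.2 0 0 0 0.6;-0.14 0.05 6.7 0 0 0 0.6;-0.14 0.05 6.8 0 0 0 0.6;-0.14 0.05 6.8 0 0 0 0.6;-0.14 0.05 6.8 0 0 0 0.8;-0.14 0.05 6.8 0 0 0 1;-0.14 0.05 6.8 0 0 0 1;-0.14 0.05 6.8 0 0 0 1;-0.14 0.05 4 0 0 0 1;-0.14 0.05 -1 0 0 0 1;-0.14 0.05 -7 0 0 0 1;-0.14 0.05 -7 0 0 0 1;-0.14 0.05 -7 0 0 0 1'; python3 w.py w5; python3 -c "
from h import *
to(.616,.004,.22,90)"
```

```text
time: 13.55
eef_pos: [0.4333, -0.1631, 0.3426]
ee_rot: [3.141, 0.0, 1.22]
force: [-0.4, 0.5, -0.7]
grip_width: 0.0919
gripper_force: 0.0
[ 0.463 -0.085  0.323]
shift [21.96 11.44 -3.73] turn [-0.01  0.   -2.51]
```

View pics/w5.png

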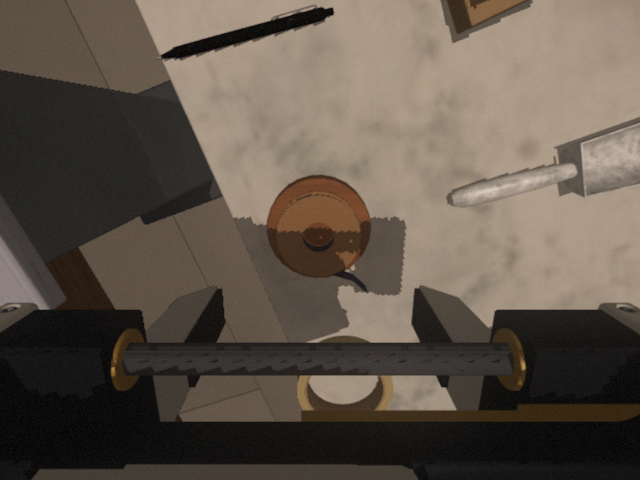

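The spool is centred on the disc: disc centre (319,226), spool (319,234), and 7 of those 8 rows are parallax. Back to the pile for the short box.

```bash
python3 -m inch '5 2.6 -3.7 0 0 -0.6 1;10 5.2 -3.7 0 0 -1.2 1;15 7.8 -3.7 0 0 -1.8 1;20 10.4 -3.7 0 0 -2.4 1;22 11.4 -3.7 0 0 -2.5 1;22 11.4 -3.7 0 0 -2.5 1;22 11.4 -3.7 0 0 -2.5 1;22 11.4 -3.7 0 0 -2.5 1'; python3 w.py w6
python3 - <<'E'
from h import *
f=np.load("w6.npz");p,d=f["p"],f["d"];C=(f["K"],f["R"],f["o"]);z=cloud(C,cv2.medianBlur(d,5))[...,2]
hsv=cv2.cvtColor(p,cv2.COLOR_RGB2HSV)
win=np.zeros_like(z,bool);win[130:285,250:420]=1
k=np.ones((3,3),np.uint8)
red=(((hsv[...,0]<6)|(hsv[...,0]>172))&(hsv[...,1]>120)&win).astype(np.uint8)
print("red",blob(cv2.morphologyEx(red,2,k),C,.072,(331,220)))
for n,a,zz in(("shortd",.055,.072),("longd",.018,.032)):
    m=cv2.morphologyEx(((z>a)&(z<.1)&win).astype(np.uint8),2,k);print(n,blob(m,C,zz,(331,220)))
# top faces only
m=(abs(z-.072)<.004)&win;print("top72",blob(cv2.morphologyEx(m.astype(np.uint8),2,k),C,.072,(331,220)))
cv2.imwrite("pics/w6c.png",cv2.resize(p[130:290,240:430,::-1],None,fx=3,fy=3,interpolation=2))
to(.616,.004,.1,90)
E
```

```text
time: 14.6
eef_pos: [0.6155, 0.0032, 0.3794]
ee_rot: [-3.141, 0.001, 1.568]
force: [1.4, -0.5, -1.3]
grip_width: 0.0919
gripper_force: 0.0
[0.617 0.087 0.36 ]
red {'c': array([616. ,   4.9]), 'wh': array([61.3, 87. ]), 'long': 101.7, 'circ': array([615.4,   4.5, 101.4]), 'px': array([320., 229.])}
shortd {'c': array([615.8,   4. ]), 'wh': array([61.8, 86.2]), 'long': 101.8, 'circ': array([615.8,   3.8, 102.3]), 'px': array([317., 228.])}
longd {'c': array([614.1,   3.1]), 'wh': array([ 74.9, 123.3]), 'long': 98.5, 'circ': array([615.6,   2.1, 134.7]), 'px': array([317., 216.])}
top72 {'c': array([615.9,   3.6]), 'wh': array([61.8, 85.3]), 'long': 101.8, 'circ': array([615.8,   3.6, 101.9]), 'px': array([317., 228.])}
shift [ 0.08  0.04 12.06] turn [-0.    0.01 -0.02]
```

View pics/w6c.png

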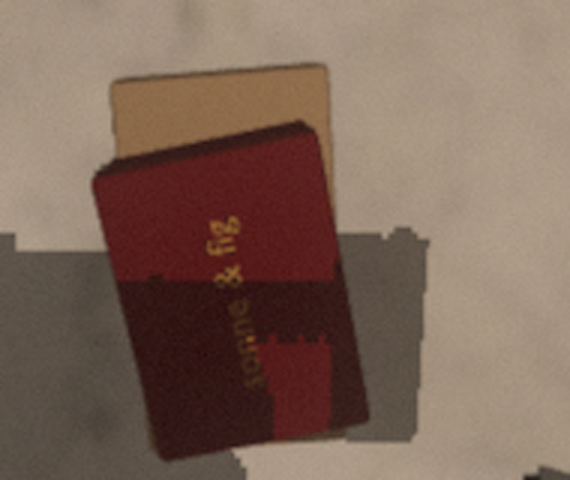

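The short box is clear: centre (616, 4) mm, long axis at 102°, and its size matches. I'll grasp at yaw 102 with grasp z 0.059.

```bash
python3 -m inch '0.08 0.04 4 0 0 -1 1;0.08 0.04 8 0 0 -1.5 1;0.08 0.04 11 0 0 -1.5 1;0.08 0.04 13.5 0 0 -1.5 1;0.08 0.04 15.3 0 0 -1.5 1;0.08 0.04 16 0 0 -1.5 1;0.08 0.04 16 0 0 -1.5 1;0.08 0.04 16 0 0 -1.5 0.8;0.08 0.04 16 0 0 -1.5 0.55;0.08 0.04 16 0 0 -1.5 0.55;0.08 0.04 16 0 0 -1.5 0.55;0.08 0.04 16 0 0 -1.5 0.55' 15;python3 -c "
from h import *
to(.558,.3505,.1,102)"
```

```text
time: 16.15
eef_pos: [0.6166, 0.0052, 0.22]
ee_rot: [3.142, 0.0, 1.779]
force: [-1.8, -0.8, 5.2]
grip_width: 0.0622
gripper_force: 15.0
shift [34.99  1.4  -3.91] turn [ 0.    0.   -0.01]
```

```bash
python3 -m inch '0 0 -2 0 0 0 0.55;0 0 -5 0 0 0 0.55;0 0 -8 0 0 0 0.55;5 0.2 -9 0 0 0 0.55;11 0.5 -9 0 0 0 0.55;17 0.8 -9 0 0 0 0.55;23 1 -9 0 0 0 0.55;29 1.2 -9 0 0 0 0.55;34 1.4 -9 0 0 0 0.55;35 1.4 -6 0 0 0 0.55;35 1.4 -5 0 0 0 0.55;35 1.4 -5 0 0 0 0.55;35 1.4 -5 0 0 0 0.55'; python3 w.py w7
python3 - <<'E'
from h import *
to(.558,.3505,.055,102)
f=np.load("w7.npz");p=f["p"];C=(f["K"],f["R"],f["o"])
t=np.radians(102);L=np.array([np.cos(t),np.sin(t),0]);Wd=np.array([-L[1],L[0],0])
p=p.copy()
for a,b in((1,1),(1,-1)):
    q=proj(C,np.array([.558,.3505,.025])+a*.0525*L+b*.041*Wd);print(q.round(1));cv2.drawMarker(p,tuple(int(v) for v in q.round()),(0,255,0),0,8)
cv2.imwrite("pics/w7c.png",cv2.resize(p[100:340,160:480,::-1],None,fx=2,fy=2))
E
```

```text
time: 17.77
eef_pos: [0.5589, 0.3495, 0.2708]
ee_rot: [3.14, 0.0, 1.777]
force: [-0.1, 0.0, -1.7]
grip_width: 0.062
gripper_force: 15.0
[0.543 0.431 0.251]
shift [ 0.09 -0.07  5.69] turn [ 0.01 -0.   -0.02]
[248.2 176.3]
[380.5 175.9]
```

View pics/w7c.png

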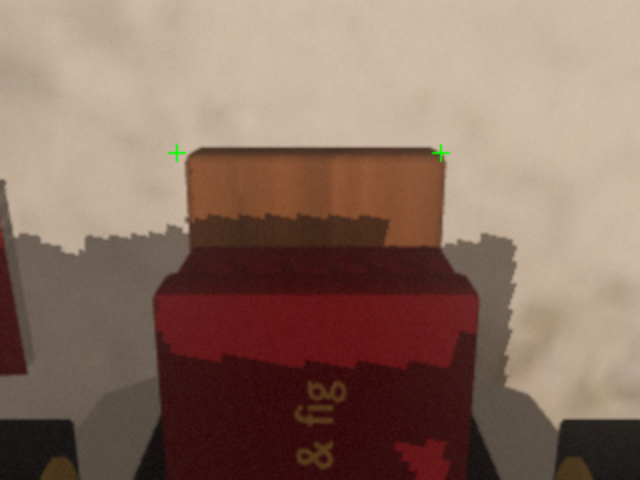

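The stand's left and right edges (187 and 444 in the crop) and the box (155–476) share the same centre line at 315, and the angle is aligned. Lowering with almost no lateral change.

```bash
python3 -m inch '0.15 0.02 2.5 0 0 0 0.55;0.15 0.02 4.2 0 0 0 0.55;0.15 0.02 5.2 0 0 0 0.55;0.15 0.02 5.6 0 0 0 0.55;0.15 0.02 5.75 0 0 0 0.55;0.15 0.02 5.75 0 0 0 0.55;0.15 0.02 5.75 0 0 0 0.8;0.15 0.02 5.75 0 0 0 1;0.15 0.02 5.75 0 0 0 1;0.15 0.02 5.75 0 0 0 1;0.15 0.02 3 0 0 0 1;0.15 0.02 -2 0 0 0 1;0.15 0.02 -8 0 0 0 1;0.15 0.02 -8 0 0 0 1;0.15 0.02 -8 0 0 0 1'; python3 w.py w8; python3 -c "
from h import *
f=np.load('w8.npz');p=f['p'];C=(f['K'],f['R'],f['o'])
hsv=cv2.cvtColor(p,cv2.COLOR_RGB2HSV);k=np.ones((3,3),np.uint8)
red=(((hsv[...,0]<6)|(hsv[...,0]>172))&(hsv[...,1]>120)).astype(np.uint8);red[285:]=0
print(blob(cv2.morphologyEx(red,2,k),C,.065,(318,230)))
m=((hsv[...,1]>95)&((hsv[...,0]<15)|(hsv[...,0]>172))).astype(np.uint8);m[300:]=0
print(blob(cv2.morphologyEx(m,2,k),C,.025,(318,220)))
to(.614,.003,.22,95)"
```

```text
time: 19.7
eef_pos: [0.5577, 0.352, 0.3496]
ee_rot: [3.141, 0.0, 1.779]
force: [-0.6, -0.1, -0.1]
grip_width: 0.0917
gripper_force: 0.0
[0.541 0.434 0.33 ]
{'c': array([558.1, 355.7]), 'wh': array([61.4, 81.2]), 'long': 101.9, 'circ': array([558. , 354.2,  97.4]), 'px': array([319., 234.])}
{'c': array([560.3, 347. ]), 'wh': array([ 80.9, 113.7]), 'long': 101.9, 'circ': array([559.8, 348.1, 133.7]), 'px': array([319., 227.])}
shift [-35.29  -1.69  -3.  ] turn [-0.01  0.01  0.87]
```

View pics/w8.png

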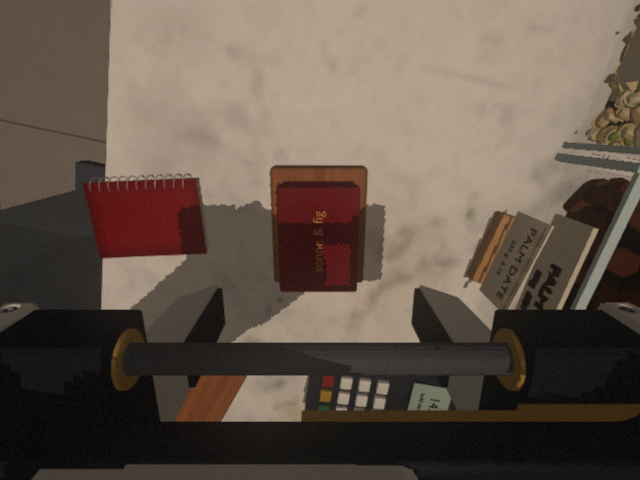

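The short box sits squarely on its block, within about 3 mm. Next, the long box.

```bash
python3 -m inch '-6 -0.3 -3 0 0 0.2 1;-12 -0.6 -3 0 0 0.4 1;-18 -0.9 -3 0 0 0.6 1;-24 -1.2 -3 0 0 0.8 1;-30 -1.5 -3 0 0 0.9 1;-35.3 -1.7 -3 0 0 0.9 1;-35.3 -1.7 -3 0 0 0.9 1;-35.3 -1.7 -3 0 0 0.9 1;-35.3 -1.7 -3 0 0 0.9 1'; python3 w.py w9
python3 - <<'E'
from h import *
f=np.load("w9.npz");p,d=f["p"],f["d"];C=(f["K"],f["R"],f["o"]);z=cloud(C,cv2.medianBlur(d,5))[...,2]
win=np.zeros_like(z,bool);win[100:290,240:430]=1
k=np.ones((3,3),np.uint8)
for a,b in((.018,.05),(.028,.04)):
    m=cv2.morphologyEx(((z>a)&(z<b)&win).astype(np.uint8),2,k);print(blob(m,C,.032,(318,220)))
cv2.imwrite("pics/w9c.png",p[100:340,160:480,::-1])
to(.614,.003,.023,95)
E
```

```text
time: 20.88
eef_pos: [0.6139, 0.0049, 0.3792]
ee_rot: [-3.141, -0.001, 1.656]
force: [-0.2, -0.2, -0.5]
grip_width: 0.092
gripper_force: 0.0
[0.608 0.088 0.36 ]
{'c': array([615.6,   3.2]), 'wh': array([ 64.7, 120.1]), 'long': 94.3, 'circ': array([615.3,   3. , 133.6]), 'px': array([319., 218.])}
{'c': array([615.6,   2.9]), 'wh': array([ 64.7, 119.7]), 'long': 94.3, 'circ': array([615.3,   2.8, 133.2]), 'px': array([319., 218.])}
shift [-2.000e-01  1.000e-02  1.974e+01] turn [-0.   -0.   -0.02]
```

View pics/w9c.png

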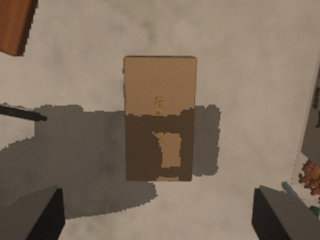

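The long box is at (615.6, 3) mm, axis 94.3°, with an exact size match. Grasping low.

```bash
python3 -m inch '-0.2 0.18 5 0 0 0.07 1;-0.2 0.18 10 0 0 0.07 1;-0.2 0.18 14 0 0 0.07 1;-0.2 0.18 17 0 0 0.07 1;-0.2 0.18 18.8 0 0 0.07 1;-0.2 0.18 19.5 0 0 0.07 1;-0.2 0.18 19.5 0 0 0.07 1;-0.2 0.18 19.5 0 0 0.07 0.8;-0.2 0.18 19.5 0 0 0.07 0.55;-0.2 0.18 19.5 0 0 0.07 0.55;-0.2 0.18 19.5 0 0 0.07 0.55;-0.2 0.18 19.5 0 0 0.07 0.55' 15;python3 -c "
from h import *
to(.4595,.1303,.1,73.5)"
```

```text
time: 22.42
eef_pos: [0.6162, 0.0014, 0.1852]
ee_rot: [3.141, 0.0, 1.643]
force: [-1.3, -0.2, 6.0]
grip_width: 0.0652
gripper_force: 15.0
shift [ 13.99 -14.69  -7.39] turn [0.   0.   2.58]
```

```bash
python3 -m inch '0 0 -2 0 0 0 0.55;0 0 -5 0 0 0 0.55;0 0 -9 0 0 0 0.55;4 -4 -10 0 0 0.8 0.55;8 -8 -10 0 0 1.6 0.55;12 -12 -10 0 0 2.3 0.55;13.9 -14.7 -9 0 0 2.58 0.55;13.9 -14.7 -8 0 0 2.58 0.55;13.9 -14.7 -8 0 0 2.58 0.55;13.9 -14.7 -8 0 0 2.58 0.55'; python3 w.py w10
python3 - <<'E'
from h import *
to(.4595,.1303,.052,73.5)
f=np.load("w10.npz");p=f["p"];C=(f["K"],f["R"],f["o"])
t=np.radians(73.5);L=np.array([np.cos(t),np.sin(t),0]);Wd=np.array([-L[1],L[0],0])
p=p.copy()
for a,b in((1,1),(1,-1)):
    q=proj(C,np.array([.4595,.1303,.025])+a*.07*L+b*.0425*Wd);print(q.round(1));cv2.drawMarker(p,tuple(int(v) for v in q.round()),(0,255,0),0,8)
cv2.imwrite("pics/w10c.png",cv2.resize(p[80:320,160:480,::-1],None,fx=2,fy=2))
E
```

```text
time: 23.68
eef_pos: [0.4604, 0.1287, 0.2651]
ee_rot: [3.141, -0.0, 1.282]
force: [0.3, -0.5, -0.7]
grip_width: 0.0652
gripper_force: 15.0
[0.485 0.209 0.246]
shift [ 0.12 -0.13  5.41] turn [ 0.01 -0.   -0.01]
[241.8 148.3]
[385.8 148.2]
```

View pics/w10c.png

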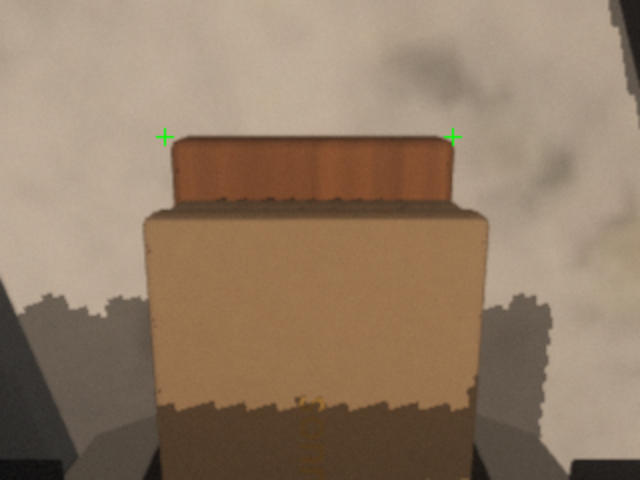

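The long box is aligned with its block and needs about 1 mm to the left. Lowering.

```bash
python3 -m inch '0 -0.1 2.5 0 0 0 0.55;0 -0.1 4 0 0 0 0.55;0 -0.1 5 0 0 0 0.55;0 -0.1 5.3 0 0 0 0.55;0 -0.1 5.45 0 0 0 0.55;0 -0.1 5.45 0 0 0 0.55;0 -0.1 5.45 0 0 0 0.8;0 -0.1 5.45 0 0 0 1;0 -0.1 5.45 0 0 0 1;0 -0.1 5.45 0 0 0 1;0 -0.1 3 0 0 0 1;0 -0.1 -2 0 0 0 1;0 -0.1 -8 0 0 0 1;0 -0.1 -14 0 0 0 1;0 -0.1 -16 0 0 0 1;0 -0.1 -16 0 0 0 1'; python3 -m inch '-6 0 0 0 0 0 1;-12 0 0 0 0 0 1;-18 0 0 0 0 0 1;-24 -3 -2 0 0 0 1;-30 -6 -4 0 0 0 1;-36 -9 -4 0 0 0 1;-42 -12 -4 0 0 0 1;-48 -12 -4 0 0 0 1;-54 -12 -4 0 0 0 1;-54 -12 -4 0 0 0 1;-54 -12 -4 0 0 0 1;-54 -12 -4 0 0 0 1;-54 -12 -4 0 0 0 1'
python3 - <<'E'
from h import *
C=cam("top");p,d=eyes.camera("top");z=cloud(C,d)[...,2];k=np.ones((3,3),np.uint8)
S=dict(long=(.4595,.1303,.057,.016),short=(.558,.3505,.065,.02),spool=(.4335,-.162,.045,.010),tea=(.5595,-.349,.037,.006))
for n,(x,y,zz,h) in S.items():
    q=proj(C,[x,y,zz]);m=np.zeros(z.shape,np.uint8);u,v=q.round().astype(int)
    m[v-45:v+45,u-45:u+45]=(z>zz-h)[v-45:v+45,u-45:u+45]
    try: b=blob(m,C,zz,q);print(n,b["c"],b["wh"],b["long"],np.round(b["circ"],1))
    except Exception as e: print(n,e)
cv2.imwrite("pics/top1.png",cv2.resize(p[150:330,120:500,::-1],None,fx=2.1,fy=2.1,interpolation=2))
E
```

```text
time: 25.72
eef_pos: [0.4586, 0.1298, 0.4262]
ee_rot: [3.138, -0.002, 1.283]
force: [-0.7, -0.2, -0.2]
grip_width: 0.0917
gripper_force: 0.0
time: 27.35
eef_pos: [0.1907, -0.3532, 0.4645]
ee_rot: [-3.141, -0.0, 1.285]
force: [-0.1, 0.7, 0.1]
grip_width: 0.092
gripper_force: 0.0
long [460.3 131.9] [ 67.4 120.5] 74.0 [459.3 131.6 132.7]
short [557.8 350.1] [64.1 86.9] 102.0 [557.8 350.2 105.1]
spool [ 434.1 -163.3] [65.9 66.3] 44.3 [ 433.5 -163.6   67.8]
tea [ 561.4 -348.4] [36.9 38.6] 114.7 [ 560.8 -348.7   41.5]
```

View pics/top1.png

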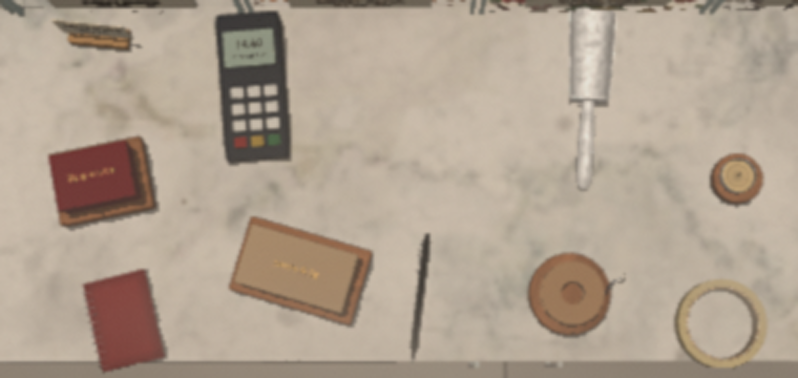

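All four things are on their stands within about 2 mm of centre and lengthwise aligned, and the arm is clear.

```bash
python3 -c "
from workcell import arm
print(arm.finish_job())"
```

```text
the job is handed in; nothing more can be done
None
```

The job is handed in: in the last overhead look, all four gift things stood upright on their own stands, about 2 mm from centre, after about 27 s of robot time; the hand-in call returned no verdict.

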